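# Lock the swivel head of a modelling stand

### The arm

A 6-joint arm with a two-finger parallel gripper is mounted at the origin on the work surface. World frame = base frame: x ahead of the robot, y to its left, z up, the work surface at z = 0. Lengths are in m, angles in rad, forces in N, time in s.
With the tool pointing down it reaches from about 0.3 to 0.875 m from the base axis. Payload 6.4 kg.
Tool frame: the origin (TCP) lies between the finger pads; the fingertips stand 8 mm ahead of it and the grasp point (between the pads) lies 11 mm behind it (ctrl.finger_overhang is the distance from the TCP to the fingertips, in m); z points along the fingers, y is the line along which they close (so a half turn about z gives the same grasp; the last joint's range is limited). The gripper opens to 85 mm and grips with 20 to 120 N. Pads are 22 mm wide; open, the fingers measure 114 mm over their backs; the gripper's body (76 mm by 85 mm) begins 54 mm behind the grasp point. The pads swing forward as they close: fully open they stand 13 mm farther back than shut.
Start: joints at [-1.446, 0.181, 1.607, -0, 1.354, -0.206], TCP at [0.187, -0.544, 0.239] pointing down, gripper open.
Joint ranges: [-2.99, 2.99], [-0.89, 2.07], [0.3, 2.58], [-1.14, 4.28], [0, 2.63], [-3.12, 3.12]. Speed limits (rad/s): [2.57, 2.57, 3.01, 3.14, 3.14, 3.14].

### API

Orientations are given as a unit quaternion [w, x, y, z].
In Python, from bench import ctrl, camera gives the robot as it stands.
- The arm moves only by the shell command python3 -m pendant 'ROWS' [OPENING]. ROWS is JSON, a list of rows, each a list of 6 numbers: the shift along the world's x, y, z normalised to -1 to 1, where 1 is 200 mm, then the turn, a rotation vector about the world's x, y, z normalised to -1 to 1, where 1 is pi/2 rad. In form: [[dx, dy, dz, rx, ry, rz], ...]. A call has exactly 10 rows; each row shifts and turns the commanded pose from where the row before left it; what a row does not reach is not made up. A row lasts 1/8 s, in which the tool goes at most 62.5 mm and 10.7 degrees, less where a joint would pass 70% of its speed; a pose out of reach is approached as far as the arm can. A call with a number of a shift or a turn outside -1 to 1 is refused whole. A call with a gripper value outside its range is refused whole. OPENING is the opening, from -1 (shut) to 1 (fully open), set as the call begins (- or left out, the last holds). The fingers move at their own pace and stop on an object; the grip force is fixed at half the most. Time passes only in rows, so rows that do not move let the fingers close, or fill a call up. It gives the time, the measured TCP pose, the force, the opening and the grip force at its end, in the units of the state.
- ctrl.get_obs(): the state, without advancing time (a new reading comes with each control period).
- camera(name): name is "side" or "top" or "wrist"; returns a dict with "color" (480x640x3 uint8, blue, green, red), "fx", "fy", "cx", "cy" (pixels), "xyz" and "rotation" of the camera in the world; the wrist camera has in their place "hand_eye" (4x4, takes a point from camera to tool coordinates, whose origin is the TCP and whose axes are the flange's). Camera axes: x right, y down, z forward; pixel columns grow to the right and rows downward; lengths in m; the calibration is good to about 2 mm. A picture is of the moment at which its call begins: read the wrist's pose just before it. There is no depth.
- ctrl.hand_in(): hands the job in; it is judged then, once.
The state is a dict: "time_s": time; "q": joint angles; "dq": joint speeds; "joint_efforts": joint torques, N m; "eef_pos": TCP position; "eef_rot": TCP orientation; "wrist_force": force on the tool from outside, world axes, zero at the start; "torque": the same for the moment, N m; "opening": opening from 0.0 (shut) to 1.0 (fully open); "grasp_force": force on a finger pad.
Only numpy, scipy, OpenCV 4.12 (cv2) and the standard library are available. Lean on these libraries where they do the work, as an engineer would, in place of code of your own. Each camera call takes 0.05 s, during which the arm holds its last target. There are 200 camera calls.

### The job

Before a modelling board goes on the sculptor's stand, its swivel head has to be locked. Turn the square head by the wooden rib on top until its red-ringed hole lies over the hole in the foot, which is in line with the red stripe on the foot's tongue, then take the red-knobbed peg from the rack and put it down through both holes until its knob sits flat on the head. Let go and leave it there.

Things in the scene. Friction and masses are not known exactly. Their poses are not given: they have to be found in the camera images.
- head (a joint): angle (rad) of the stand's pale square swivel head (164 x 164 mm, 14 thick, top face 48 mm above the table) about its vertical pivot. 0 = its red-ringed hole (29 mm across, straight through, 60 mm from the pivot) is over the foot's hole; positive = turned anticlockwise seen from above. Starts at 0.5 to 1.3: turn it clockwise. It drags lightly (0.1 N m) and stays where it is left
- rib (a point): the head's turning rib: upright wooden bar at the head's centre, 50 mm long, 20 thick, its top 42 mm above the head and 90 mm above the table. The point is on the pivot axis, 25 mm above the head's top face, 17 mm below the rib's top: a good height to grip. x points along the rib to the red-ringed hole, y across its thickness, z up; they turn with the head
- stand_hole (a point): hole in the stand's fixed dark wooden foot (200 x 200 mm, 30 high, a tongue with a red stripe on one side): 29 mm across, straight through, 60 mm from the pivot towards the stripe, covered by the head until the holes line up. The point is the hole's centre at the foot's top face, 18 mm below the head's top face; x points from the pivot to the stripe, z up
- peg_knob (a point): red-knobbed peg, upright in a plywood rack (210 x 60 mm, 50 high) of three 70 mm apart; the others have blue and yellow knobs. Knob 44 mm in diameter and height, shank 14 mm in diameter, 40 long; 50-100 g. The point is the knob's centre, 22 mm above its underside, 62 above the shank's tip; 72 mm above the table in the rack, 70 when seated. z up; at the start x lies along the row of pegs

How it is judged:
By the outcome, as a careful person would: the job done as asked, in the order asked, and still so for the second after the job is handed in, with the robot touching nothing.
It also fails if it takes over 58 s, if anything falls off the work surface, if the arm or the gripper's body presses on something with over 40 N, if the wrist force passes 120 N, or if a joint passes its speed limit or range.

## Working session

There is one attempt and no reset: what is moved stays moved. The work goes in short steps, Python scripts to look and compute and a shell command to move; the robot and the scene stay as the last step left them, time stands still between calls to the robot, and variables do not carry over. Pictures are saved under pics/ and viewed, at most 10 in all, crops included, and the job is handed in when it is done.

```bash
mkdir -p pics; ls; cat > h.py <<'E'
import numpy as np,cv2
from bench import ctrl,camera
from scipy.spatial.transform import Rotation as R
def quat(q): return R.from_quat([q[1],q[2],q[3],q[0]])
def shot(name):
    o=ctrl.get_obs(); c=camera(name)
    if name=="wrist":
        T=np.eye(4);T[:3,:3]=quat(o["eef_rot"]).as_matrix();T[:3,3]=o["eef_pos"]
        W=T@np.array(c["hand_eye"]);c["xyz"]=W[:3,3];c["R"]=W[:3,:3]
    else:
        r=np.array(c["rotation"]);c["R"]=r if r.shape==(3,3) else quat(r).as_matrix()
    return c
def ray(c,u,v,z):
    d=c["R"]@np.array([(u-c["cx"])/c["fx"],(v-c["cy"])/c["fy"],1]);p=np.array(c["xyz"])
    return p+d*(z-p[2])/d[2]
def proj(c,P):
    p=c["R"].T@(np.array(P)-c["xyz"]);return c["fx"]*p[0]/p[2]+c["cx"],c["fy"]*p[1]/p[2]+c["cy"]
def red(c):
    h=cv2.cvtColor(c["color"],cv2.COLOR_BGR2HSV)
    return (((h[...,0]<8)|(h[...,0]>172))&(h[...,1]>140)&(h[...,2]>70)).astype(np.uint8)
def blobs(m,amin=15):
    n,l,s,ce=cv2.connectedComponentsWithStats(m)
    return [(ce[i].round(1),s[i]) for i in range(1,n) if s[i][4]>=amin]
E
python3 - <<'E'
from h import *
for n in("top","side"):
    c=shot(n);cv2.imwrite(f"pics/{n}0.png",c["color"]);print(n,c["xyz"],c["R"].round(3).tolist(),c["fx"])
    for b in blobs(red(c)):print(b,ray(c,*b[0],.048).round(3))
print(ctrl.get_obs())
E
```

```text
pics
top [0.40387746 0.02521441 0.90751825] [[-0.001, -0.987, 0.161], [-1.0, 0.003, 0.008], [-0.008, -0.161, -0.987]] 542.3897499201111
(array([94.1, 26.3]), array([80,  4, 27, 43, 86], dtype=int32)) [0.924 0.42  0.048]
(array([177.3, 183.9]), array([162, 168,  33,  33, 749], dtype=int32)) [0.644 0.264 0.048]
(array([467.3, 201.4]), array([461, 186,  14,  34, 333], dtype=int32)) [ 0.613 -0.208  0.048]
(array([432.2, 254.2]), array([419, 241,  30,  25, 176], dtype=int32)) [ 0.526 -0.149  0.048]
side [0.33688312 0.64803662 0.61055289] [[-0.96, -0.167, 0.226], [-0.281, 0.602, -0.748], [-0.011, -0.781, -0.624]] 612.885405397069
(array([421.7, 102.3]), array([414,  98,  17,   9, 111], dtype=int32)) [ 0.46  -0.54   0.048]
(array([299.9, 180.2]), array([289, 176,  24,   9, 113], dtype=int32)) [ 0.614 -0.189  0.048]
(array([345.8, 201.3]), array([332, 194,  28,  16, 111], dtype=int32)) [ 0.524 -0.149  0.048]
(array([165.4, 363.2]), array([ 144,  337,   44,   54, 1809], dtype=int32)) [0.648 0.237 0.048]
{'time_s': 0.1, 'q': array([-1.44631417e+00,  1.81442435e-01,  1.60793098e+00,  1.17132525e-05,
        1.35381484e+00, -2.06294455e-01]), 'dq': array([ 0.00033334, -0.00180047, -0.00242589,  0.00169774, -0.00079027,
        0.00159874]), 'joint_efforts': array([ 2.17313159e-04, -4.45879269e+01, -3.52239418e+01, -3.75064301e-04,
        4.10824228e-03,  1.97744788e-05]), 'eef_pos': array([ 0.18670707, -0.54331749,  0.23847681]), 'eef_rot': array([-7.96902015e-04,  9.86354395e-01,  1.64634051e-01,  3.83394649e-05]), 'wrist_force': array([-0.92527261, -0.33605481, -0.24581706]), 'torque': array([-0.0001769 ,  0.02442117, -0.03673608]), 'grasp_force': 0.0, 'opening': 1.001227012892147}
```

View pics/top0.png

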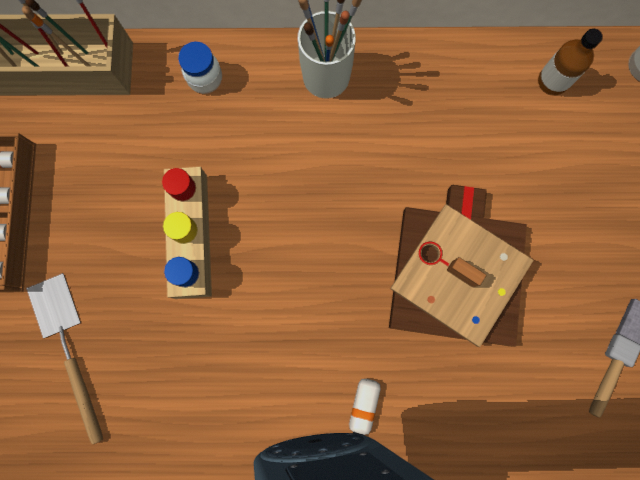

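View pics/side0.png

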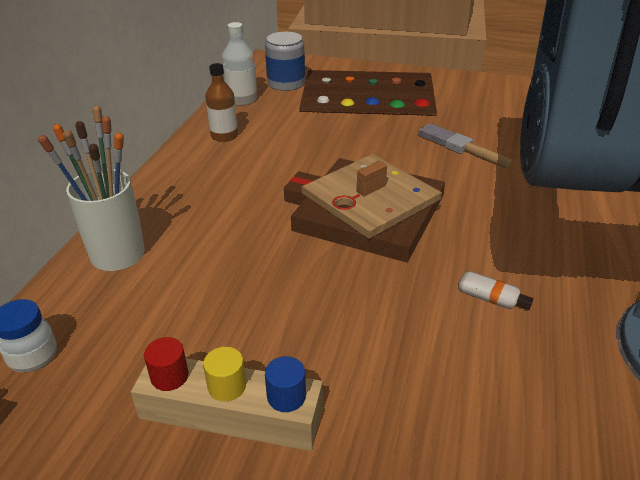

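The top view shows the red knob at about (177,183), the ringed hole at (431,253), the rib at (468,271), the stripe at (467,201), and head corners at (448,205), (535,262), (481,345) and (392,289). The side view agrees with this.

```bash
python3 - <<'E'
from h import *
c=shot("top");s=shot("side")
C=[ray(c,*p,.048) for p in[(448,205),(535,262),(481,345),(392,289)]]
ctr=np.mean(C,0);print("ctr",ctr,[np.linalg.norm(C[i]-C[i-1]).round(3) for i in range(4)])
S=[ray(s,*p,.048) for p in[(374,154),(441,195),(370,235),(302,191)]]
print("ctr side",np.mean(S,0),[np.linalg.norm(S[i]-S[i-1]).round(3) for i in range(4)])
h=ray(c,431,253,.048);st=ray(c,467.3,201.4,.03);st2=ray(s,299.9,180.2,.03)
for n,x in(("hole",h),("stripe",st),("stripe side",st2)):
    d=x-ctr;print(n,x.round(4),np.hypot(*d[:2]).round(4),np.degrees(np.arctan2(d[1],d[0])).round(1))
# head orientation from edges
print([np.degrees(np.arctan2(*(C[i]-C[i-1])[[1,0]])).round(1) for i in range(4)])
for cc in(c,s):
    k=cv2.cvtColor(cc["color"],cv2.COLOR_BGR2HSV)
    for nm,lo,hi in(("y",22,34),("b",105,125)):
        m=((k[...,0]>lo)&(k[...,0]<hi)&(k[...,1]>190)&(k[...,2]>90)).astype(np.uint8)
        for b in blobs(m,300):print(nm,b,ray(cc,*b[0],.08 if cc is c else .072).round(4))
print("red",ray(c,177.3,183.9,.08),ray(s,165.4,363.2,.072))
E
```

```text
ctr [ 0.49349242 -0.19771778  0.048     ] [np.float64(0.165), np.float64(0.164), np.float64(0.159), np.float64(0.162)]
ctr side [ 0.48929103 -0.18656305  0.048     ] [np.float64(0.174), np.float64(0.166), np.float64(0.162), np.float64(0.159)]
hole [ 0.5281 -0.1467  0.048 ] 0.0616 55.8
stripe [ 0.6169 -0.2133  0.03  ] 0.1244 -7.2
stripe side [ 0.6228 -0.216   0.03  ] 0.1306 -8.0
[np.float64(-34.6), np.float64(-124.8), np.float64(144.6), np.float64(57.3)]
y (array([181.7, 226.3]), array([165, 212,  32,  31, 541], dtype=int32)) [0.5664 0.2458 0.08  ]
b (array([194.9,  57.2]), array([179,  42,  33,  31, 798], dtype=int32)) [0.849  0.2353 0.08  ]
b (array([183. , 268.2]), array([169, 257,  24,  28, 308], dtype=int32)) [0.5008 0.2412 0.08  ]
y (array([224.5, 373.3]), array([ 204,  347,   42,   54, 1838], dtype=int32)) [0.5642 0.2498 0.072 ]
b (array([ 16., 316.]), array([  0, 300,  38,  39, 994], dtype=int32)) [0.8486 0.2366 0.072 ]
b (array([281.9, 389. ]), array([266, 365,  37,  47, 643], dtype=int32)) [0.4955 0.2529 0.072 ]
red [0.63458943 0.25544587 0.08      ] [0.6348262  0.25462029 0.072     ]
```

```bash
python3 -m pendant '[[0.17,0.192,0,0,0,0.045],[0.17,0.192,0,0,0,0.045],[0.17,0.192,0,0,0,0.045],[0.17,0.192,0,0,0,0.045],[0.17,0.192,0,0,0,0.045],[0.17,0.192,0,0,0,0.045],[0.17,0.192,0,0,0,0.045],[0.17,0.192,0,0,0,0.045],[0.17,0.192,0,0,0,0.045],[0,0,0,0,0,0]]' 1
python3 - <<'E'
from h import *
c=shot("wrist");cv2.imwrite("pics/w1.png",c["color"]);print(c["xyz"],c["R"].round(2).tolist())
for b in blobs(red(c),60):print(b,ray(c,*b[0],.048).round(4))
E
```

```text
time_s: 1.45
eef_pos: [0.4943, -0.1954, 0.2391]
eef_rot: [-0.0, 0.884, 0.467, 0.0]
wrist_force: [-0.6, 0.0, -1.0]
opening: 1.002
grasp_force: 0.0
[ 0.54016029 -0.12821398  0.37368536] [[0.83, -0.54, -0.18], [-0.56, -0.78, -0.26], [-0.0, 0.32, -0.95]]
(array([311.6, 147.5]), array([291, 121,  43,  62, 529], dtype=int32)) [ 0.5254 -0.1466  0.048 ]
(array([432.1, 149.9]), array([ 405,  129,   57,   44, 1120], dtype=int32)) [ 0.6116 -0.2079  0.048 ]
```

View pics/w1.png

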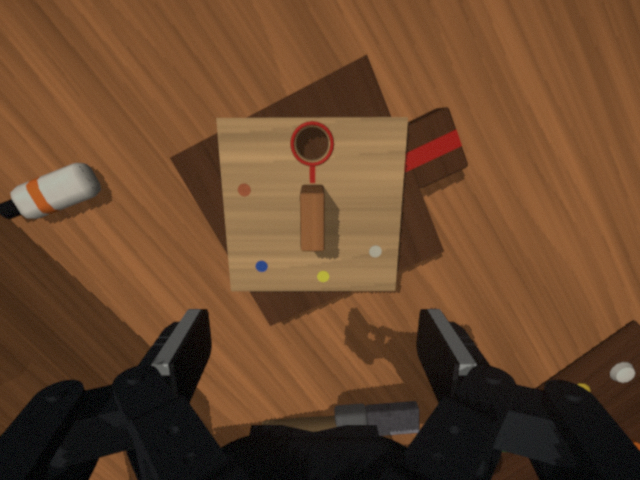

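The wrist view shows the head square to the gripper, with corners at about (217,118), (408,117), (398,291) and (231,291). The hole is at (312,143), and the foot corners are at (367,56), (172,157), (271,325) and (441,254).

```bash
python3 - <<'E'
from h import *
c=shot("wrist")
for z,P in((.048,[(217,118),(408,117),(398,291),(231,291)]),(.03,[(367,56),(172,157),(271,325),(441,254)])):
    C=[ray(c,*p,z) for p in P];print(np.mean(C,0).round(4),[np.linalg.norm(C[i]-C[i-1]).round(3) for i in range(4)],[np.degrees(np.arctan2(*(C[i]-C[i-1])[[1,0]])).round(1) for i in range(4)])
R_=[ray(c,*p,.09) for p in[(301,194),(324,194),(324,250),(301,250)]];print("rib",np.mean(R_,0))
ctr=np.array([.4925,-.1965])
for n,p,z in(("hole",(312.5,143),.048),("stripe",(432.1,149.9),.03)):
    x=ray(c,*p,z);d=x[:2]-ctr;print(n,x.round(4),np.hypot(*d).round(4),np.degrees(np.arctan2(*d[::-1])).round(1))
E
```

```text
[ 0.4935 -0.1963  0.048 ] [np.float64(0.164), np.float64(0.163), np.float64(0.164), np.float64(0.167)] [np.float64(55.6), np.float64(-34.2), np.float64(-123.2), np.float64(145.5)]
[ 0.4926 -0.1963  0.03  ] [np.float64(0.2), np.float64(0.197), np.float64(0.199), np.float64(0.194)] [np.float64(80.3), np.float64(171.0), np.float64(-98.9), np.float64(-9.3)]
rib [ 0.49314975 -0.19530436  0.09      ]
hole [ 0.5272 -0.1455  0.048 ] 0.0617 55.7
stripe [ 0.6144 -0.2142  0.03  ] 0.1232 -8.3
```

```bash
python3 -m pendant '[[-0.006,-0.003,-0.22,0,0,0],[0,0,-0.22,0,0,0],[0,0,-0.22,0,0,0],[0,0,-0.1,0,0,0],[0,0,-0.06,0,0,0],[0,0,-0.04,0,0,0],[0,0,-0.01,0,0,0],[0,0,0,0,0,0],[0,0,0,0,0,0],[0,0,0,0,0,0]]' 1 && python3 -m pendant '[[0,0,0,0,0,0],[0,0,0,0,0,0],[0,0,0,0,0,0],[0,0,0,0,0,0],[0,0,0,0,0,0],[0,0,0,0,0,0],[0,0,0,0,0,0],[0,0,0,0,0,0],[0,0,0,0,0,0],[0,0,0,0,0,0]]' -1
```

```text
time_s: 2.8
eef_pos: [0.4919, -0.1989, 0.0658]
eef_rot: [0.0, 0.885, 0.465, 0.0]
wrist_force: [-0.4, -0.1, 0.4]
opening: 1.0
grasp_force: 0.0
time_s: 4.05
eef_pos: [0.4907, -0.1982, 0.0654]
eef_rot: [-0.001, 0.885, 0.465, -0.001]
wrist_force: [-5.3, 2.6, 6.4]
opening: 0.222
grasp_force: 61.1
```

```bash
python3 -m pendant '[[-0.001,0.002,0,0,0,-0.08],[-0.001,0.002,0,0,0,-0.09],[-0.001,0.002,0,0,0,-0.09],[-0.001,0.002,0,0,0,-0.09],[-0.001,0.002,0,0,0,-0.09],[-0.001,0.002,0,0,0,-0.09],[-0.001,0.002,0,0,0,-0.09],[0,0.001,0,0,0,-0.06],[0,0,0,0,0,-0.033],[0,0,0,0,0,0]]'
python3 - <<'E'
from h import *
c=shot("wrist");cv2.imwrite("pics/w2.png",c["color"])
o=ctrl.get_obs();print(np.degrees(np.arctan2(*quat(o["eef_rot"]).as_matrix()[[1,0],0])))
for b in blobs(red(c),60):print(b,ray(c,*b[0],.048).round(4))
E
```

```text
time_s: 5.3
eef_pos: [0.4884, -0.1929, 0.0655]
eef_rot: [-0.002, 0.997, -0.076, -0.002]
wrist_force: [-7.9, 12.2, 14.8]
opening: 0.226
grasp_force: 62.2
-8.739959133124112
(array([312.8,  45.4]), array([ 292,    0,   42,   93, 3728], dtype=int32)) [ 0.5947 -0.2089  0.048 ]
(array([313., 166.]), array([ 267,  111,   93,  128, 2442], dtype=int32)) [ 0.5506 -0.2021  0.048 ]
```

View pics/w2.png

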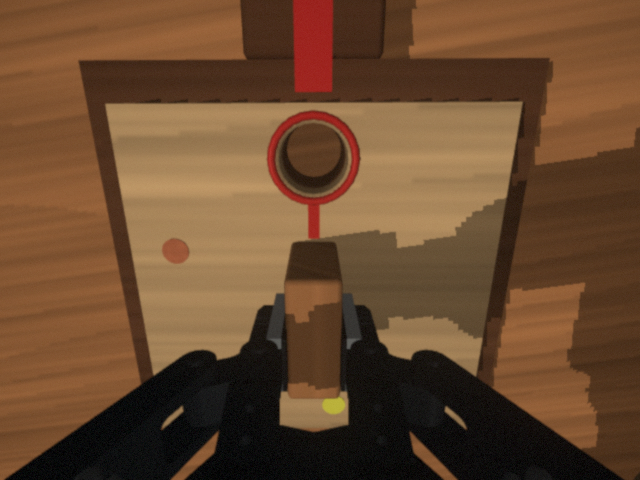

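The red ring (313,157), the stripe (313,45) and the parallel head and foot edges show that the holes line up, and the view straight through is clear. I'll release and lift, then check.

```bash
python3 -m pendant '[[0,0,0,0,0,0],[0,0,0,0,0,0],[0,0,0,0,0,0],[0,0,0,0,0,0],[0,0,0.05,0,0,0],[0,0,0.15,0,0,0],[0,0,0.2,0,0,0],[0,0,0.2,0,0,0],[0,0,0.2,0,0,0],[0,0,0,0,0,0]]' 1
python3 - <<'E'
from h import *
c=shot("wrist");cv2.imwrite("pics/w3.png",c["color"])
for b in blobs(red(c),60):print(b,ray(c,*b[0],.048).round(4))
E
```

```text
time_s: 6.6
eef_pos: [0.4922, -0.1972, 0.23]
eef_rot: [0.002, 0.997, -0.076, 0.004]
wrist_force: [0.3, 0.3, 0.3]
opening: 1.001
grasp_force: 0.0
(array([307.6,  72.6]), array([ 297,   33,   22,   81, 1655], dtype=int32)) [ 0.6096 -0.2109  0.048 ]
(array([307.6, 150.5]), array([286, 123,  44,  64, 564], dtype=int32)) [ 0.5495 -0.2012  0.048 ]
```

View pics/w3.png

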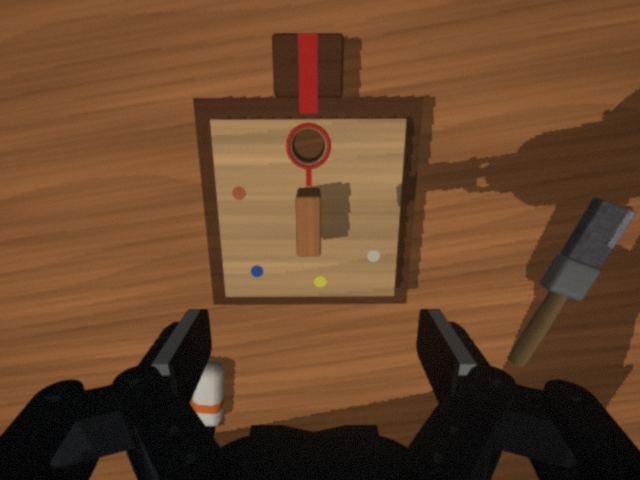

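The view shows the head aligned: the ring is at (308,146), on the stripe line at (308,72). The gripper is clear, so next is the peg.

```bash
python3 - <<'E'
from h import *
c=shot("wrist")
for p in((308.5,146),):print("hole",ray(c,*p,.048).round(4))
print("stripe dir",[ray(c,*p,.03).round(4) for p in((307.5,38),(308,109))])
E
python3 -m pendant '[[0.079,0.251,0,0,0,0.015],[0.079,0.251,0,0,0,0.015],[0.079,0.251,0,0,0,0.015],[0.079,0.251,0,0,0,0.015],[0.079,0.251,0,0,0,0.015],[0.079,0.251,0,0,0,0.015],[0.079,0.251,0,0,0,0.015],[0.079,0.251,0,0,0,0.015],[0.079,0.251,0,0,0,0.015],[0,0,0,0,0,0]]' 1
python3 - <<'E'
from h import *
c=shot("wrist");cv2.imwrite("pics/w4.png",c["color"])
for b in blobs(red(c),60):print(b,ray(c,*b[0],.094).round(4))
E
```

```text
hole [ 0.5515 -0.2016  0.048 ]
stripe dir [array([ 0.6352, -0.2139,  0.03  ]), array([ 0.5811, -0.2056,  0.03  ])]
time_s: 7.95
eef_pos: [0.6314, 0.2594, 0.2225]
eef_rot: [-0.0, 0.999, 0.032, -0.002]
wrist_force: [-1.1, -1.6, -1.0]
opening: 0.999
grasp_force: 0.0
(array([318.3, 223.8]), array([ 291,  191,   57,   62, 2528], dtype=int32)) [0.6372 0.2564 0.094 ]
```

View pics/w4.png

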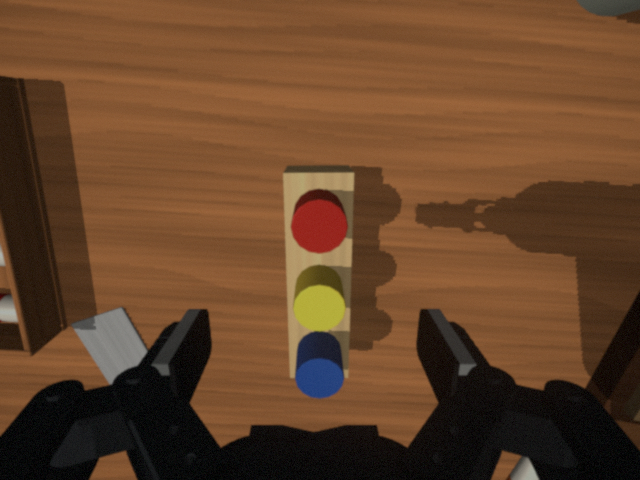

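The red knob's top is centred at about (319,224), the row is vertical in the image, and the fingers straddle it. I'll correct by about (+5,-4) mm and descend.

```bash
python3 -m pendant '[[0.012,-0.01,-0.05,0,0,0],[0.011,-0.01,-0.15,0,0,0],[0,0,-0.15,0,0,0],[0,0,-0.15,0,0,0],[0,0,-0.12,0,0,0],[0,0,-0.08,0,0,0],[0,0,-0.04,0,0,0],[0,0,0,0,0,0],[0,0,0,0,0,0],[0,0,0,0,0,0]]' 1
python3 - <<'E'
from h import *
c=shot("wrist");cv2.imwrite("pics/w5.png",c["color"]);o=ctrl.get_obs();print(o["eef_pos"],o["eef_rot"])
for b in blobs(red(c),60):print(b,ray(c,*b[0],.094).round(4))
E
```

```text
time_s: 9.25
eef_pos: [0.6376, 0.2522, 0.0784]
eef_rot: [-0.0, 1.0, 0.03, 0.001]
wrist_force: [0.5, -0.5, 0.1]
opening: 0.999
grasp_force: 0.0
[0.63749269 0.25219381 0.07823951] [-1.48854900e-04  9.99562158e-01  2.95790457e-02  7.42149947e-04]
(array([300.7, 336.7]), array([ 249,  258,  110,  135, 9392], dtype=int32)) [0.6399 0.2574 0.094 ]
```

View pics/w5.png

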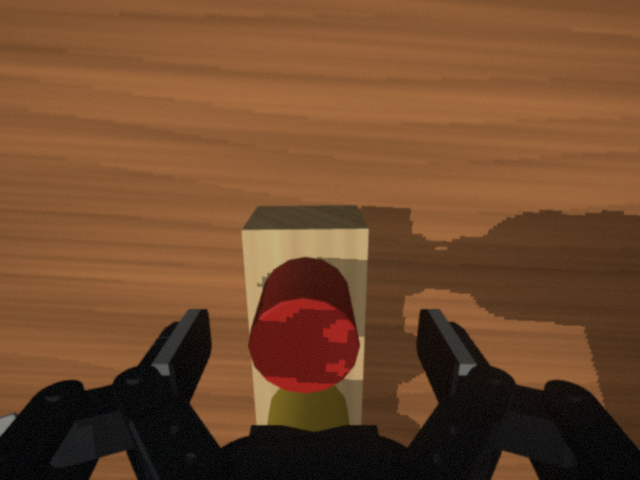

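The knob's top centre is at (304,345) and the finger midline is at about (314). The knob is therefore about 4 mm to +y. I'll shift, lower 11 mm and close.

```bash
python3 -m pendant '[[-0.005,0.01,-0.02,0,0,0],[0,0.01,-0.02,0,0,0],[0,0,-0.015,0,0,0],[0,0,0,0,0,0],[0,0,0,0,0,0],[0,0,0,0,0,0],[0,0,0,0,0,0],[0,0,0,0,0,0],[0,0,0,0,0,0],[0,0,0,0,0,0]]' 1; python3 -m pendant '[[0,0,0,0,0,0],[0,0,0,0,0,0],[0,0,0,0,0,0],[0,0,0,0,0,0],[0,0,0,0,0,0],[0,0,0,0,0,0],[0,0,0,0,0,0],[0,0,0,0,0,0],[0,0,0,0,0,0],[0,0,0,0,0,0]]' -1
```

```text
time_s: 10.55
eef_pos: [0.636, 0.256, 0.0663]
eef_rot: [-0.0, 1.0, 0.03, 0.0]
wrist_force: [0.1, -0.6, -0.1]
opening: 1.002
grasp_force: 0.0
time_s: 11.8
eef_pos: [0.6363, 0.256, 0.0666]
eef_rot: [-0.0, 1.0, 0.03, 0.0]
wrist_force: [0.9, 0.8, 5.5]
opening: 0.499
grasp_force: 61.0
```

```bash
python3 -m pendant '[[0,0,0.05,0,0,0],[0,0,0.1,0,0,0],[0,0,0.1,0,0,0],[0,0,0.1,0,0,0],[0,0,0.1,0,0,0],[0,0,0.1,0,0,0],[0,0,0,0,0,0],[0,0,0,0,0,0],[0,0,0,0,0,0],[0,0,0,0,0,0]]' -1; python3 - <<'E'
from h import *
c=shot("side");cv2.imwrite("pics/s6.png",c["color"])
E
```

```text
time_s: 13.05
eef_pos: [0.6355, 0.2558, 0.1752]
eef_rot: [0.0, 1.0, 0.03, -0.001]
wrist_force: [0.2, 0.2, -1.5]
opening: 0.501
grasp_force: 60.8
```

View pics/s6.png

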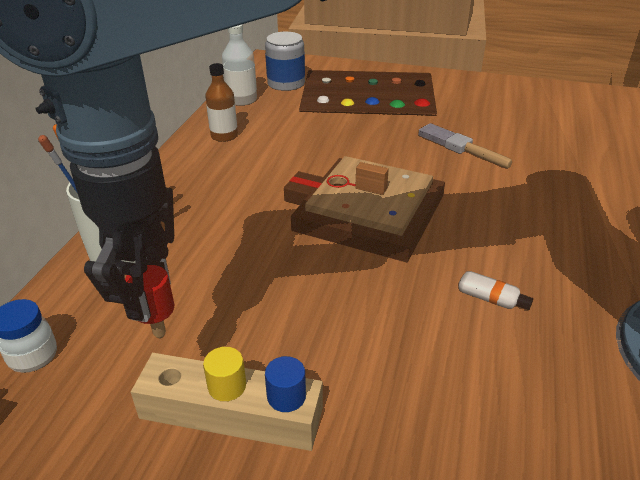

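The peg is held upright and the head is untouched, with its ring at (338,181). Moving over to the hole.

```bash
python3 -m pendant '[[-0.046,-0.255,0,0,0,-0.015],[-0.046,-0.255,0,0,0,-0.015],[-0.046,-0.255,0,0,0,-0.015],[-0.046,-0.255,0,0,0,-0.015],[-0.046,-0.255,0,0,0,-0.015],[-0.046,-0.255,0,0,0,-0.015],[-0.046,-0.255,0,0,0,-0.015],[-0.046,-0.255,0,0,0,-0.015],[-0.046,-0.255,0,0,0,-0.015],[0,0,0,0,0,0]]' -1; python3 -m pendant '[[0,0,0,0,0,0],[0,0,0,0,0,0],[0,0,0,0,0,0],[0,0,0,0,0,0],[0,0,-0.05,0,0,0],[0,0,-0.05,0,0,0],[0,0,-0.05,0,0,0],[0,0,0,0,0,0],[0,0,0,0,0,0],[0,0,0,0,0,0]]' -1; python3 - <<'E'
from h import *
c=shot("wrist");s=shot("side");t=shot("top")
im=np.vstack([s["color"][60:300,180:500],t["color"][140:380,320:640]])
im=np.hstack([c["color"],im[:,:160+160]]);cv2.imwrite("pics/m7.png",cv2.resize(im,(800,400)))
for cc in(c,s,t):
  for b in blobs(red(cc),40):print(b,ray(cc,*b[0],.048).round(4))
E
```

```text
time_s: 14.35
eef_pos: [0.5524, -0.2067, 0.1763]
eef_rot: [0.0, 0.997, -0.079, 0.0]
wrist_force: [0.0, -0.0, -1.6]
opening: 0.499
grasp_force: 61.1
time_s: 15.6
eef_pos: [0.5535, -0.2032, 0.1468]
eef_rot: [0.0, 0.997, -0.076, 0.0]
wrist_force: [-0.3, 0.4, -0.1]
opening: 0.499
grasp_force: 61.1
(array([312.2, 153.5]), array([ 299,  107,   27,   95, 2389], dtype=int32)) [ 0.6137 -0.2115  0.048 ]
(array([313.1, 342.9]), array([  254,   219,   120,   194, 12291], dtype=int32)) [ 0.476  -0.1906  0.048 ]
(array([421.6, 102.2]), array([414,  98,  16,   9, 111], dtype=int32)) [ 0.4601 -0.5405  0.048 ]
(array([344.7, 126.8]), array([326, 107,  28,  38, 489], dtype=int32)) [ 0.5873 -0.3947  0.048 ]
(array([339.9, 181.6]), array([327, 175,  29,  13,  98], dtype=int32)) [ 0.5474 -0.2029  0.048 ]
(array([305.1, 181.7]), array([289, 176,  33,  12, 186], dtype=int32)) [ 0.604 -0.187  0.048]
(array([93.6, 24.8]), array([ 80,   3,  27,  43, 123], dtype=int32)) [0.9272 0.4206 0.048 ]
(array([468.4, 192.5]), array([463, 186,  12,  15, 135], dtype=int32)) [ 0.6274 -0.2109  0.048 ]
(array([457.5, 233.8]), array([455, 226,   9,  19,  48], dtype=int32)) [ 0.5592 -0.1903  0.048 ]
```

View pics/m7.png

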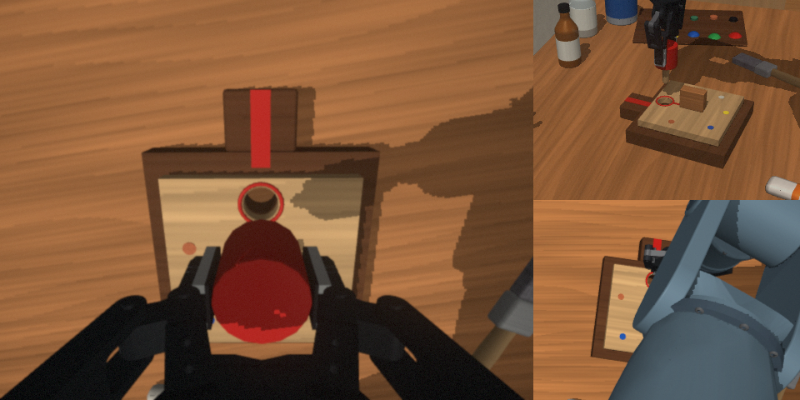

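In the wrist picture the ring is at about full-size (313,244), and the knob is in the same column at (313,343). Next I measure the ring and the knob in this one view.

```bash
python3 - <<'E'
from h import *
c=shot("wrist");o=ctrl.get_obs();m=red(c)
sub=m.copy();sub[:215]=0;sub[262:]=0
# outer ring points: per column topmost red near ring, and left/right extremes
ys,xs=np.nonzero(sub);print("ring x",xs.min(),xs.max(),"top",ys.min())
for y in range(218,270,6):
    r=np.nonzero(m[y])[0];print(y,r.min() if len(r) else None,r.max() if len(r) else None,len(r))
u=(xs.min()+xs.max())/2
for v in(240,244,248):print(ray(c,u,v,.048).round(4))
print(o["eef_pos"],[np.round(proj(c,[*(o["eef_pos"][:2]),z]),1) for z in(o["eef_pos"][2]+.0275,o["eef_pos"][2]-.0566,.048)])
r=np.nonzero(m[380])[0];print("knob row380",r.min(),r.max(),"bottom",np.nonzero(m[:,313])[0].max())
for P in ([.5518,-.2036,.048],):print(np.round(proj(c,P),1))
E
```

```text
ring x 285 340 top 219
218 None None 0
224 296 329 18
230 290 335 12
236 287 338 10
242 286 339 8
248 286 339 9
254 288 338 9
260 291 334 11
266 296 330 33
[ 0.5567 -0.2027  0.048 ]
[ 0.5539 -0.2023  0.048 ]
[ 0.551  -0.2018  0.048 ]
[ 0.55331155 -0.2031119   0.14658417] [array([313.9, 362.4]), array([313.8, 268.7]), array([313.8, 244.6])]
knob row380 259 369 bottom 412
[314.9 246.6]
```

The ring centre is at (.553,-.202) and the peg at (.553,-.203), so they are aligned within about 1 mm against 7 mm of clearance. Lowering.

```bash
python3 -m pendant '[[0,0.004,-0.04,0,0,0],[0,0,-0.05,0,0,0],[0,0,-0.05,0,0,0],[0,0,-0.05,0,0,0],[0,0,-0.05,0,0,0],[0,0,-0.05,0,0,0],[0,0,-0.05,0,0,0],[0,0,-0.03,0,0,0],[0,0,0,0,0,0],[0,0,0,0,0,0]]' -1
```

```text
time_s: 17.05
eef_pos: [0.5534, -0.2024, 0.0726]
eef_rot: [0.0, 0.997, -0.076, 0.0]
wrist_force: [0.2, -0.2, -0.1]
opening: 0.5
grasp_force: 61.1
```

```bash
python3 -m pendant '[[0,0,-0.01,0,0,0],[0,0,-0.01,0,0,0],[0,0,-0.01,0,0,0],[0,0,-0.006,0,0,0],[0,0,0,0,0,0],[0,0,0,0,0,0],[0,0,0,0,0,0],[0,0,0,0,0,0],[0,0,0,0,0,0],[0,0,0,0,0,0]]' -1
```

```text
time_s: 18.3
eef_pos: [0.5532, -0.2022, 0.0651]
eef_rot: [0.0, 0.997, -0.076, 0.0]
wrist_force: [-0.2, -0.0, -1.4]
opening: 0.502
grasp_force: 61.1
```

```bash
python3 -m pendant '[[0,0,-0.003,0,0,0],[0,0,0,0,0,0],[0,0,0,0,0,0],[0,0,0,0,0,0],[0,0,0,0,0,0],[0,0,0,0,0,0],[0,0,0,0,0,0],[0,0,0,0,0,0],[0,0,0,0,0,0],[0,0,0,0,0,0]]' -1;  python3 -m pendant '[[0,0,0,0,0,0],[0,0,0,0,0,0],[0,0,0,0,0,0],[0,0,0,0,0,0],[0,0,0,0,0,0],[0,0,0.05,0,0,0],[0,0,0.15,0,0,0],[0,0,0.2,0,0,0],[0,0,0.2,0,0,0],[0,0,0,0,0,0]]' 1; python3 - <<'E'
from h import *
c=shot("wrist");s=shot("side")
im=np.hstack([c["color"][:,:],cv2.resize(s["color"][120:280,240:453],(640,480))]);cv2.imwrite("pics/m8.png",cv2.resize(im,(800,300)))
for b in blobs(red(c),60):print(b,ray(c,*b[0],.092).round(4))
E
```

```text
time_s: 19.55
eef_pos: [0.5533, -0.2023, 0.0646]
eef_rot: [0.0, 0.997, -0.076, 0.0]
wrist_force: [0.0, 0.8, 3.1]
opening: 0.497
grasp_force: 61.3
time_s: 20.8
eef_pos: [0.5556, -0.2036, 0.1896]
eef_rot: [0.002, 0.997, -0.076, 0.004]
wrist_force: [1.2, -0.7, 0.1]
opening: 1.003
grasp_force: 0.0
(array([311.6, 153.5]), array([ 301,  113,   22,   82, 1761], dtype=int32)) [ 0.6166 -0.2119  0.092 ]
(array([310.8, 248.3]), array([ 281,  210,   63,   71, 3096], dtype=int32)) [ 0.5542 -0.2016  0.092 ]
```

View pics/m8.png

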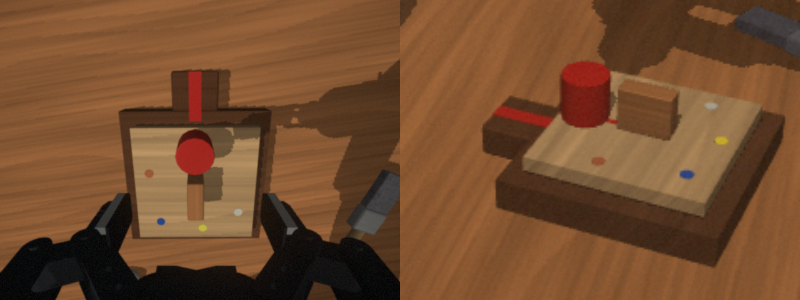

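The red knob sits flat on the head, in line with the stripe (knob and stripe both near column 195 of the left picture). The gripper is clear.

```bash
python3 -c "
from bench import ctrl
print(ctrl.hand_in())"
```

```text
the job is handed in; nothing more can be done
None
```

The head is turned so its hole lies over the foot's hole, and the red peg is down through both with its knob flat on the head; I let go and handed the job in at about 21 s, with the robot touching nothing.

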